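# Set the wax heater's thermostat wheel and start it

## Robot

A 7-joint arm with a two-finger parallel gripper is mounted at the origin on a cart in front of the work surface, level with it; the furniture and walls round the work are solid. World frame = base frame: x ahead of the robot, y to its left, z up, the work surface at z = 0. Lengths are in mm, angles in rad, forces in N, time in s.
With the tool pointing down it reaches from about 400 to 875 mm from the base axis. Payload 4.4 kg.
Tool frame: the origin (TCP) lies at the very end of the fingers, on their centre line; the grasp point (between the pads) lies 19 mm behind it; x points along the fingers, y is the direction in which the jaws open and shut, and the axes are right-handed (so a half turn about x gives the same grasp; the last joint's range is limited). The gripper opens to 85 mm and grips with 20 to 120 N. Pads are 22 mm wide; open, the fingers measure 114 mm over their backs; the gripper's body (76 mm by 85 mm) begins 54 mm behind the grasp point. The pads swing forward as they close: fully open they stand 13 mm farther back than shut.
Start: joints at [-1.214, 0.628, 0.038, 1.517, -0.027, 0.996, -0.02], TCP at [266.684, 592.788, 231.313] pointing down, gripper open.
Joint ranges: [-3.06, 3.06], [-0.37, 2.12], [-1.25, 1.32], [0.18, 2.47], [-1.1, 4.24], [0.23, 1.98], [-2.94, 2.94]. Speed limits (rad/s): [2.57, 2.57, 3.14, 3.14, 3.14, 3.14, 3.14].

## Interface

Orientations are given as [roll, pitch, yaw] about the fixed x, y, z axes, in that order (R = Rz(yaw) Ry(pitch) Rx(roll)).
In Python, from cell import readout, cams, order gives the robot as it stands. The module is installed in compiled form; this text tells all that it offers.
- The arm moves only by the shell command python3 -m creep 'ROWS'. ROWS is JSON, a list of rows, each a list of 3 entries, a list of its own where there are three numbers: the shift along the tool's x, y, z in units of 10 cm (1.0 is 10 cm), then the turn about the tool's x in units of pi/4 rad (1.0 is pi/4 rad), then the closure, from 0 (fully open) to 1 (shut). In form: [[[x, y, z], spin, gripper], ...]. A call has 1 to 20 rows; each row is the pose to reach, as a shift and turn from the pose commanded when the call began, along the tool's axes at that moment; what a row does not reach only later rows make up. A row lasts 1/10 s, in which the tool goes at most 50 mm and 8.59 degrees, less where a joint would pass 70% of its speed; a pose out of reach is approached as far as the arm can. A call with a number of a shift or a turn outside -1 to 1 is refused whole. A call with a gripper value outside its range is refused whole. The fingers move at their own pace and stop on an object; the grip force is fixed at half the most. Time passes only in rows, so rows that repeat a pose let the fingers close. It gives the time, the measured TCP pose, the force and the opening at its end, in the units of the state.
- readout.read_state(): the state, without advancing time (a new reading comes with each control period).
- cams.get_image(name): name is "scene" or "top" or "wrist"; returns the picture (480x640x3 uint8, blue, green, red); there is no depth.
- cams.get_calibration(name): a dict with "fx", "fy", "cx", "cy" (pixels), "distortion" ([k1, k2, p1, p2, k3] as OpenCV has them; the pictures are not rectified), "R" (3x3) and "t" (3): a world point X has camera coordinates R X + t. Camera axes: x right, y down, z forward; pixel columns grow to the right and rows downward; lengths in mm; the calibration is good to about 2 mm. A picture is of the moment at which its call begins: read the wrist's pose just before it. get_calibration takes no time and is no camera call; for the wrist camera it gives the pose at the moment of the call.
- order.finish_job(): hands the job in, once; it reports no verdict.
The state is a dict: "clock": time; "qpos": joint angles; "qd": joint speeds; "tau": joint torques, N m; "eef_pos": TCP position; "tool_rot": TCP orientation; "force": force on the tool from outside, world axes, zero at the start; "torque": the same for the moment, N m; "width": finger opening in mm.
Only numpy, scipy, OpenCV 4.12 (cv2) and the standard library are available. Lean on these libraries where they do the work, as an engineer would, in place of code of your own. Each camera call takes 0.05 s, during which the arm holds its last target.

## Task

Get the wax heater going: with a fingertip, roll its knurled thermostat wheel away from the heater's front until the white index bar clicks in at the third tick, the one with the little round stud beside it, and then press the round start button beside the wheel all the way in and let it come back up. Work by fingertip touch alone: lift nothing, go easy on the wheel and the button, and leave the wax pot and the other things around the heater where they are.

Things in the scene. Friction and masses are not known exactly. Their poses are not given: they have to be found in the camera images.
- wax_heater: grey box-shaped wax heater fixed to the worktop, 190 (x) x 180 (y) mm, flat deck 64 mm above the worktop; origin at the centre of its underside; its own +x points from its vented front to its back, +y to its left, z up. Lengths below given in the heater's frame are along these axes
- wheel_axle (a point): centre of the knurled black wheel: radius 50 mm, 30 mm wide, axle along the heater's y, at heater x -15, y +36, z 56 mm. It stands upright through the deck between two fixed grey cheeks (radius 44 mm, from 16 to 35 mm either side of its middle); the right-hand one carries a raised scale arc (radius 49 mm, 20 to 37 mm from the wheel's middle), so keep the fingertip on the wheel. Site fixed to the heater
- stud_tick (a point): middle of the wanted tick, on the scale arc on the right-hand (-y) side of the wheel, fixed to the heater. Four white ticks there; counted from the front they stand 0.60 and 0.20 rad before the top, then 0.20 (the wanted one, a round 7 mm stud beside it) and 0.60 rad beyond the top
- wheel_top (a point): topmost point of the wheel's rim, 106 mm above the worktop, fixed to the heater. The axle is sprung: it gives up to 4 mm downward, about 2.5 N to start and 7 N at the stop. A fingertip pressed 2 to 3 mm down here grips enough by friction to roll the wheel as it moves level along the heater's x
- dial (a joint): wheel angle in rad, 0 with its white index bar at the top; grows as the wheel's top moves to the heater's +x (50 mm of rim per rad). Detents at -0.60, -0.20, +0.20 (wanted) and +0.60; stops at -0.70, +0.70. Starts in one of the first two (rarely, balanced between them). Past about half way (-0.40, 0, +0.40) it snaps on by itself when released; this takes about 1 N at the rim
- start_button (a joint): travel of the start button in m: 0 up, 0.006 fully in; springs back when released; about 5 N when fully in
- start_button_top (a point): centre of the top face of the white start button, 24 mm across, on the right front of the deck (heater frame x -55, y -50 mm); presses straight down; it moves with the button
- wax_pot: small round pot of green wax, 44 mm across, 20 mm tall, standing on the round steel plate on the heater's right rear deck; origin at the centre of its underside. Loose, leave it alone
- wax_carver: thin metal carving instrument, 172 mm long, 9 mm thick, lying to the right of the heater; loose, leave it alone
- ceramic_brush: thin brush, 168 mm long, 8 mm thick, lying to the right of the heater; loose, leave it alone
- plaster_model: plaster dental model, 57x68x28 mm, to the left of the heater; loose, leave it alone
- dropper: small bottle with a rubber bulb on top, 34 mm across, 102 mm tall, right rear of the heater; loose, leave it alone
- putty_tub: round lidded tub, 71 mm across, 61 mm tall, left rear of the heater; loose, leave it alone

How it is judged:
By the outcome, as a careful person would: the job done as asked, in the order asked, and still so for the second after the job is handed in, with the robot touching nothing.
It also fails if it takes over 42 s, if anything falls off the work surface, if the arm or the gripper's body presses on something with over 40 N, if the wrist force passes 120 N, or if a joint passes its speed limit or range.

## Working session

There is one attempt and no reset: what is moved stays moved. The work goes in short steps, Python scripts to look and compute and a shell command to move; the robot and the scene stay as the last step left them, time stands still between calls to the robot, and variables do not carry over. Pictures are saved under pics/ and viewed, and the job is handed in when it is done.

```bash
mkdir -p pics; python3 - <<'E'
from cell import readout, cams
import cv2
s=readout.read_state(); print({k:s[k] for k in ('clock','eef_pos','tool_rot','force','width')})
for n in ("scene","top","wrist"):
    im=cams.get_image(n); cv2.imwrite(f"pics/{n}0.png",im)
    c=cams.get_calibration(n); print(n,c)
E
```

```text
{'clock': 0.0, 'eef_pos': array([266.43338675, 592.20189351, 230.39712819]), 'tool_rot': array([-1.55547423,  1.5689015 , -1.97829267]), 'force': array([0.15755742, 0.46502313, 0.16106307]), 'width': 85.88448981249593}
scene {'fx': 609.2018212702458, 'fy': 609.2018212702458, 'cx': 311.5542006811933, 'cy': 228.96534337611845, 'distortion': array([-0.16748362,  0.        ,  0.        ,  0.        ,  0.        ]), 'R': array([[-0.55664594, -0.8304598 ,  0.02195023],
       [-0.51668826,  0.32539736, -0.7919279 ],
       [ 0.65052174, -0.45216488, -0.61021995]]), 't': array([367.63460901, 335.7754213 , 702.37855715])}
top {'fx': 608.1591177148482, 'fy': 608.1591177148482, 'cx': 315.43163859908464, 'cy': 227.72258016712723, 'distortion': array([-0.09451603,  0.        ,  0.        ,  0.        ,  0.        ]), 'R': array([[ 0.00817208, -0.99955221,  0.02878519],
       [-0.99206576, -0.01171562, -0.12517293],
       [ 0.12545412, -0.02753388, -0.99171727]]), 't': array([  25.57443715,  584.32947728, 1011.47981683])}
wrist {'fx': 376.5564431624947, 'fy': 376.5564431624947, 'cx': 322.14666273614995, 'cy': 247.0676565048719, 'distortion': array([-0.07482566,  0.        ,  0.        ,  0.        ,  0.        ]), 'R': array([[ 0.41031042,  0.91194446, -0.00163116],
       [ 0.87122204, -0.39145842,  0.29619666],
       [ 0.26947637, -0.12295368, -0.95512558]]), 't': array([-649.61924665,  -37.54395824,  380.81038292])}
```

View pics/scene0.png

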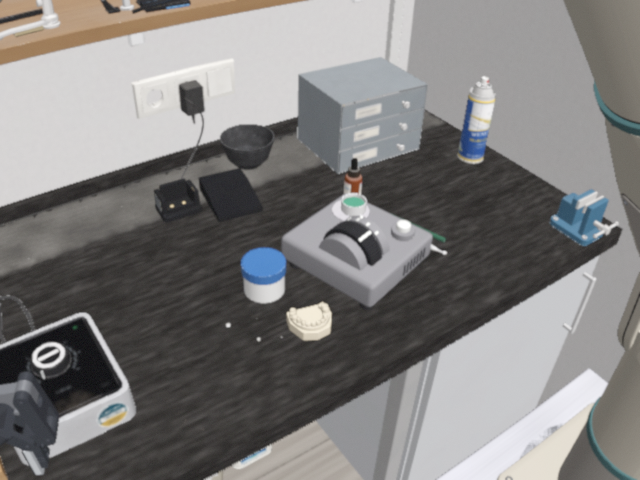

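View pics/top0.png

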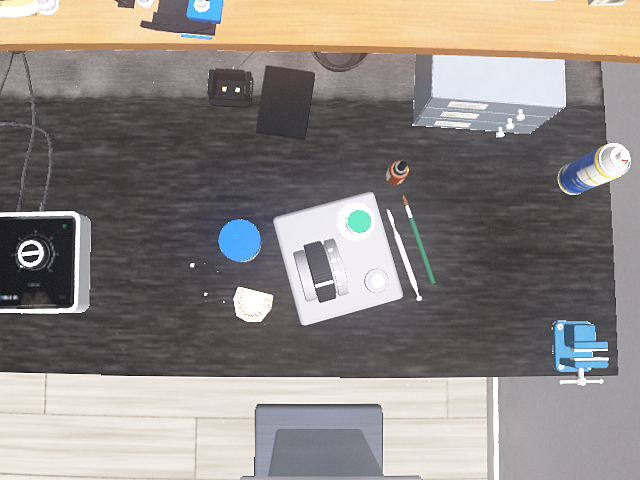

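View pics/wrist0.png

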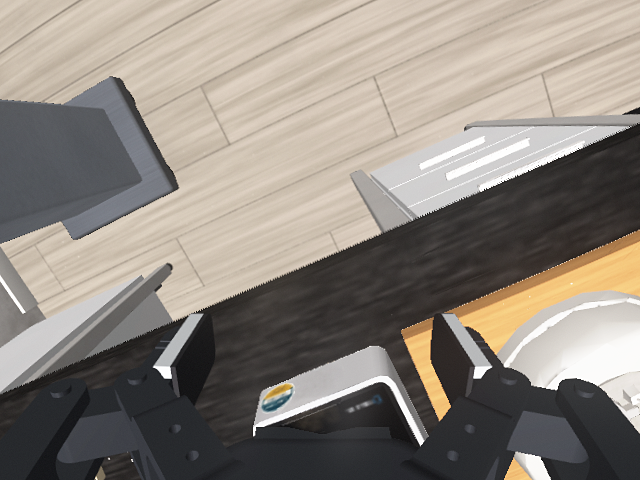

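The top view shows the heater deck with corners near (274,216), (374,193), (403,297) and (302,325). The wheel is at (320,272), the button at (376,281) and the pot at (358,222). Next I'll zoom in and measure.

```bash
cat > h.py <<'E'
import numpy as np, cv2
from cell import cams, readout
def ray(n,pix,z,c=None):
    c=c or cams.get_calibration(n)
    K=np.array([[c['fx'],0,c['cx']],[0,c['fy'],c['cy']],[0,0,1]])
    p=cv2.undistortPoints(np.array(pix,float).reshape(-1,1,2),K,c['distortion']).reshape(-1,2)
    d=np.c_[p,np.ones(len(p))]@c['R']; o=-c['R'].T@c['t']
    z=np.broadcast_to(z,len(p))
    return o+d*((z-o[2])/d[:,2])[:,None]
def proj(n,X,c=None):
    c=c or cams.get_calibration(n)
    K=np.array([[c['fx'],0,c['cx']],[0,c['fy'],c['cy']],[0,0,1]])
    return cv2.projectPoints(np.array(X,float).reshape(-1,1,3),cv2.Rodrigues(c['R'])[0],c['t'],K,c['distortion'])[0].reshape(-1,2)
E
python3 - <<'E'
import cv2
from h import *
a=cv2.imread('pics/top0.png')[180:340,260:420]; cv2.imwrite('pics/topz.png',cv2.resize(a,(640,640),interpolation=cv2.INTER_CUBIC)[:600])
a=cv2.imread('pics/scene0.png')[180:310,270:450]; cv2.imwrite('pics/scz.png',cv2.resize(a,(720,520),interpolation=cv2.INTER_CUBIC))
t=cv2.imread('pics/top0.png')
p=ray('top',[(274,216),(374,193),(403,297),(302,325)],64); print(p.round(1))
print([np.linalg.norm(p[i]-p[(i+1)%4]).round(1) for i in range(4)])
E
```

```text
[[ 599.6  101.9   64. ]
 [ 641.1  -66.7   64. ]
 [ 466.  -114.7   64. ]
 [ 418.8   53.    64. ]]
[np.float64(173.7), np.float64(181.5), np.float64(174.2), np.float64(187.3)]
```

View pics/topz.png

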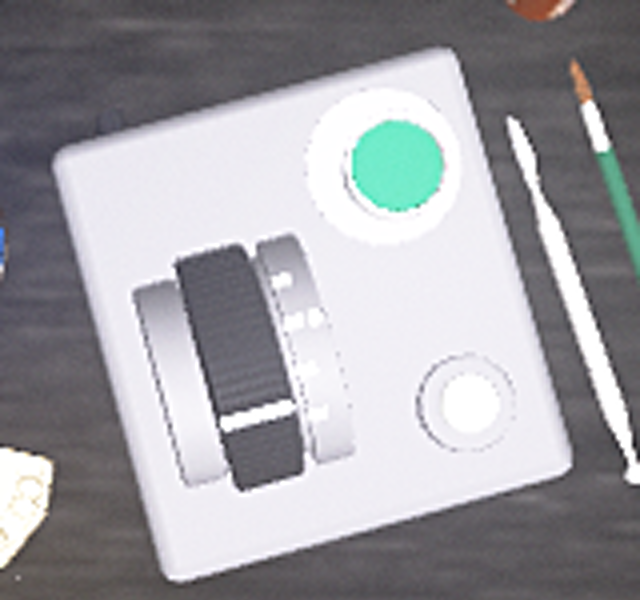

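View pics/scz.png

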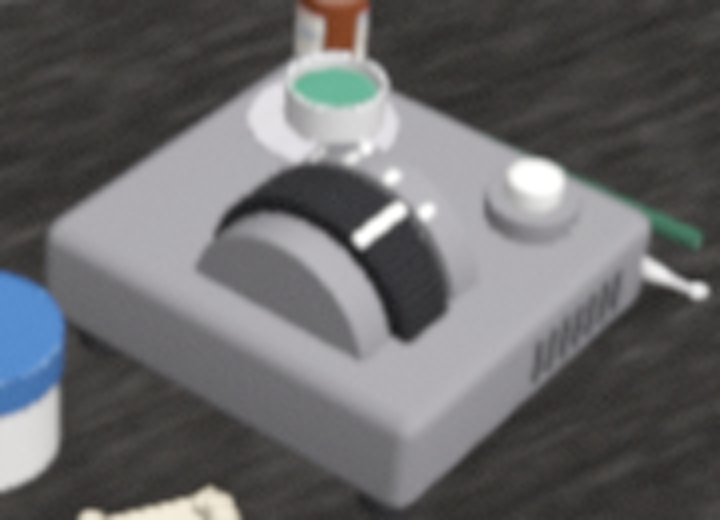

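```bash
cat >> h.py <<'E'
def heater(center,yaw,P):
    c,s=np.cos(yaw),np.sin(yaw); P=np.array(P,float).reshape(-1,3)
    return np.c_[center[0]+c*P[:,0]-s*P[:,1],center[1]+s*P[:,0]+c*P[:,1],P[:,2]]
E
python3 - <<'E'
from h import *
z=np.array([(50,156),(460,44),(577,469),(166,586)]); p=260+(z[:,0]-1.5)/4; q=180+(z[:,1]-1.5)/4
w=ray('top',np.c_[p,q],64); print(w.round(1)); print([np.linalg.norm(w[i]-w[(i+1)%4]).round(1) for i in range(4)])
C=w.mean(0); f=(w[0]+w[1]-w[2]-w[3]); l=(w[0]+w[3]-w[1]-w[2])
y1=np.arctan2(f[1],f[0]); y2=np.arctan2(-l[0],l[1]); print(C,y1,y2)
yaw=(y1+y2)/2
names=['corner']*4+['wheeltop','wheel -.6 L','wheel -.6 R','stud tick','tick1','button top 80','pot top']
a=lambda t,y,r:(-15+r*np.sin(t),y,56+r*np.cos(t))
P=[(95,90,64),(95,-90,64),(-95,-90,64),(-95,90,64),a(0,36,50),a(-.6,51,50),a(-.6,21,50),a(.2,7.5,49),a(-.6,7.5,49),(-55,-50,80),(-55,-50,74)]
u=proj('top',heater(C,yaw,P)); v=proj('scene',heater(C,yaw,P))
for n,i,j in zip(names,u,v): print(n,((i-[260,180])*4+1.5).round(), ((j-[270,180])*4+1.5).round())
print(heater(C,yaw,[(-15,36,106),(-55,-50,74)]).round(1))
E
```

```text
[[ 595.1  105.    64. ]
 [ 645.2  -67.8   64. ]
 [ 466.2 -116.1   64. ]
 [ 417.    54.4   64. ]]
[np.float64(179.9), np.float64(185.4), np.float64(177.5), np.float64(185.1)]
[530.85551356  -6.13839065  64.        ] 0.27022519241679904 0.28167485912962326
corner [ 47. 150.] [ 42. 224.]
corner [458.  40.] [309.  43.]
corner [583. 474.] [665. 213.]
corner [166. 591.] [416. 434.]
wheeltop [244. 363.] [340. 192.]
wheel -.6 L [226. 442.] [373. 258.]
wheel -.6 R [298. 423.] [419. 222.]
stud tick [306. 322.] [363. 154.]
tick1 [330. 412.] [437. 207.]
button top 80 [470. 406.] [538. 187.]
pot top [468. 406.] [536. 199.]
[[506.6  24.4 106. ]
 [491.6 -69.2  74. ]]
```

```bash
cat >> h.py <<'E'
from scipy.spatial.transform import Rotation as Ro
def tool():
    s=readout.read_state(); return s, Ro.from_euler('xyz',s['tool_rot']).as_matrix()
E
python3 - <<'E'
from h import *
s,R=tool(); print(R.round(3)); print(s['clock'])
print('yaw of tool y',np.arctan2(R[1,1],R[0,1]))
print('to wheel, tool axes cm*10:',R.T@(np.array([506.6,24.4,231])-s['eef_pos'])/100)
E
```

```text
[[-0.001  0.41   0.912]
 [-0.001  0.912 -0.41 ]
 [-1.    -0.002 -0.   ]]
0.15
yaw of tool y 1.148018068612563
to wheel, tool axes cm*10: [ 2.07195936e-03 -4.19406626e+00  4.52015496e+00]
```

```bash
python3 -m creep '[[[0,-0.35,0.35],0,1],[[0,-0.7,0.7],0,1],[[0,-1,1],0,1]]'; python3 -m creep '[[[0,-0.35,0.35],0,1],[[0,-0.7,0.7],0,1],[[0,-1,1],0,1]]';python3 -m creep '[[[0,-0.35,0.35],0,1],[[0,-0.7,0.7],0,1],[[0,-1,1],0,1]]';python3 -m creep '[[[0,-0.3,0.3],0.15,1],[[0,-0.6,0.6],0.33,1],[[0,-0.8,0.8],0.5,1],[[0,-0.8,0.8],0.7,1],[[0,-0.8,0.8],0.88,1],[[0,-0.8,0.8],1,1],[[0,-0.8,0.8],1,1]]'
python3 - <<'E'
from h import *
s,R=tool(); print(s['clock'],s['eef_pos'],s['width'],s['force']); print('yaw y',np.arctan2(R[1,1],R[0,1]))
c=cams.get_calibration('wrist'); cv2.imwrite('pics/w1.png',cams.get_image('wrist')); np.save('c1.npy',c,allow_pickle=True)
E
```

```text
clock: 0.45
eef_pos: [317.5, 457.9, 230.9]
tool_rot: [-1.122, 1.569, -1.546]
force: [0.5, -0.5, -0.1]
width: 43.9
clock: 0.75
eef_pos: [367.6, 325.5, 231.2]
tool_rot: [-1.143, 1.57, -1.567]
force: [0.5, 0.3, -0.1]
width: 0.0
clock: 1.05
eef_pos: [417.6, 193.4, 231.3]
tool_rot: [-0.955, 1.57, -1.379]
force: [0.4, 0.0, 0.7]
width: 0.1
clock: 1.75
eef_pos: [457.1, 90.3, 231.1]
tool_rot: [-1.241, 1.57, -2.449]
force: [0.2, -0.7, -0.5]
width: 0.2
1.75 [457.13022734  90.27734194 231.13359504] 0.18088694535422917 [ 0.15561015 -0.70390105 -0.47680687]
yaw y 0.3622593349794199
```

View pics/w1.png

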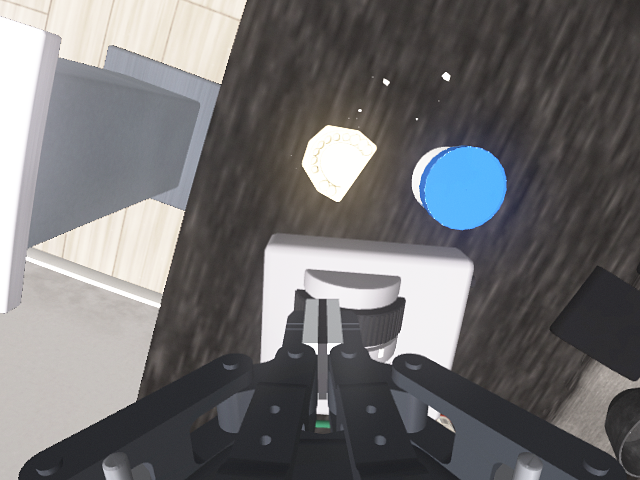

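The heater is in view, partly hidden by the fingers: the bar and wheel are at about (350,320), with the putty tub at (465,187) and the model at (340,160). I'll move above the button, so the wheel and its ticks are visible.

```bash
python3 -m creep '[[[0,-0.15,0.45],0.05,1],[[0,-0.24,0.9],0.11,1],[[0,-0.24,1],0.11,1]]'; python3 -m creep '[[[0,0,0.4],0,1],[[0,0,0.5],0,1],[[0,0,0.5],0,1],[[0,0,0.5],0,1]]'
python3 - <<'E'
from h import *
s,R=tool(); print(s['clock'],s['eef_pos'],s['width'],s['force']); print('yaw y',np.arctan2(R[1,1],R[0,1]))
c=cams.get_calibration('wrist'); cv2.imwrite('pics/w2.png',cams.get_image('wrist')); np.save('c2.npy',c,allow_pickle=True)
C=[530.86,-6.14];yaw=.276
a=lambda t,y,r:(-15+r*np.sin(t),y,56+r*np.cos(t))
P=[(95,90,64),(95,-90,64),(-95,-90,64),(-95,90,64),a(0,36,50),a(-.6,51,50),a(-.6,21,50),a(.2,7.5,49),a(-.6,7.5,49)]
print(proj('wrist',heater(C,yaw,P),c).round(1))
E
```

```text
clock: 2.1
eef_pos: [470.5, -17.1, 231.7]
tool_rot: [0.067, 1.568, -1.233]
force: [0.3, 0.1, -0.6]
width: -0.0
clock: 2.5
eef_pos: [483.5, -58.5, 231.0]
tool_rot: [-2.671, 1.569, 2.319]
force: [-0.2, 0.8, 0.9]
width: 0.4
2.5 [483.54499659 -58.50440524 231.02793141] 0.44656667796488836 [-0.20276224  0.76815825  0.92993523]
yaw y 0.2778948494056495
[[522.   67.7]
 [494.2 282.6]
 [283.4 282.7]
 [277.3  63.2]
 [388.4 136.7]
 [347.1 114.3]
 [346.3 157.7]
 [399.6 177.9]
 [346.7 176.4]]
```

View pics/w2.png

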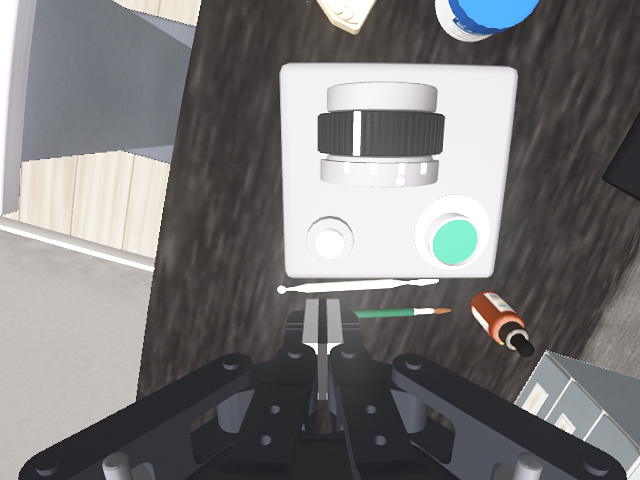

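```bash
python3 - <<'E'
from h import *
a=cv2.imread('pics/w2.png')[60:280,270:530]; cv2.imwrite('pics/w2z.png',cv2.resize(a,None,fx=2.7,fy=2.7,interpolation=cv2.INTER_CUBIC))
c=np.load('c2.npy',allow_pickle=True).item(); s,R=tool()
e=s['eef_pos']; print('tcp pix',proj('wrist',[e,e+R[:,1]*11,e-R[:,1]*11,e+R[:,2]*11,e-R[:,2]*11],c).round(0))
C=[530.86,-6.14];yaw=.276
A=lambda t,y,r:(-15+r*np.sin(t),y,56+r*np.cos(t))
for t in (-.6,-.5,-.4,-.2,.2,.6): print(t,proj('wrist',heater(C,yaw,[A(t,51,50),A(t,21,50),A(t,12,49)]),c).round(1).tolist())
im=cv2.imread('pics/w2.png'); g=im.min(2)
for y in (120,135,150): print(y,g[y,340:375])
print(168,g[168,335:440])
E
```

```text
tcp pix [[324. 319.]
 [350. 319.]
 [298. 319.]
 [324. 342.]
 [324. 295.]]
-0.6 [[347.1, 114.3], [346.3, 157.7], [346.8, 170.2]]
-0.5 [[353.5, 114.1], [352.5, 158.0], [352.8, 170.6]]
-0.4 [[360.2, 114.0], [359.1, 158.2], [359.2, 170.9]]
-0.2 [[374.6, 114.0], [373.1, 158.6], [372.7, 171.4]]
0.2 [[403.6, 114.3], [401.2, 158.8], [400.0, 171.6]]
0.6 [[427.1, 115.2], [424.2, 158.3], [422.2, 170.8]]
120 [ 78  78  82  84  81  77  81  83  84  83  85  74  78 164 255 255 255 255
 255 255 255 100  91  86  85  79  85  98 100 100  89  80  82  87  94]
135 [ 79  81  87  85  79  79  85  89  87  87  83  77  75 255 255 255 255 255
 255 255 236  95  94  85  83  78  95 102 100  97  87  86  82  83  92]
150 [ 82  84  86  92  81  82  89  92  89  89  84  84  84 255 255 255 255 255
 255 255 139 100  93  88  84  87  95  99  98  94  87  90  90  93  92]
168 [231 232 233 235 236 237 236 238 237 254 255 255 255 255 255 251 242 244
 244 245 245 245 246 246 246 247 247 247 248 248 248 248 248 248 247 253
 255 255 255 255 255 255 254 244 244 244 244 244 243 243 243 243 242 242
 241 240 241 239 239 239 238 237 236 250 255 255 255 255 255 254 232 230
 229 230 228 227 227 224 223 222 220 217 216 213 209 217 254 255 255 255
 255 243 185 183 181 177 175 168 165 160 157 151 142 203 241]
```

View pics/w2z.png

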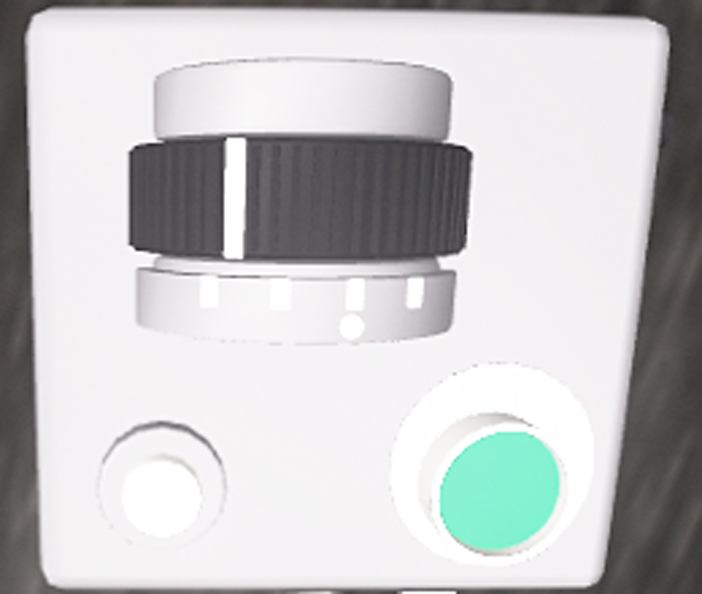

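The bar sits at column 356.8, between tick 1 (347) and tick 2 (374). That puts the dial at about -0.45, near balanced. The stud is by tick 3 (401). The wheel's top is at about (507, 26).

```bash
python3 -m creep '[[[0,0.2,-0.4],0,1],[[0.2,0.38,-0.75],0,1],[[0.6,0.38,-0.75],0,1],[[1,0.38,-0.75],0,1],[[1,0.38,-0.75],0,1],[[1,0.38,-0.75],0,1]]'
python3 - <<'E'
from h import *
s,R=tool(); print(s['clock'],s['eef_pos'],s['force']); e=s['eef_pos']
d=R.T@(np.array([506.9,26.4,106])-e); print('wheel top in tool',d)
cv2.imwrite('pics/s3.png',cv2.resize(cams.get_image('scene')[130:310,250:490],None,fx=3,fy=3))
cv2.imwrite('pics/w3.png',cams.get_image('wrist'))
E
```

```text
clock: 3.15
eef_pos: [499.6, 23.6, 131.5]
tool_rot: [-1.986, 1.569, 3.004]
force: [0.5, 0.4, 0.3]
width: 0.3
3.15 [499.64302532  23.58836608 131.52601811] [0.5315974  0.35816978 0.26839194]
wheel top in tool [25.51616713  7.78344835 -0.69979583]
```

View pics/s3.png

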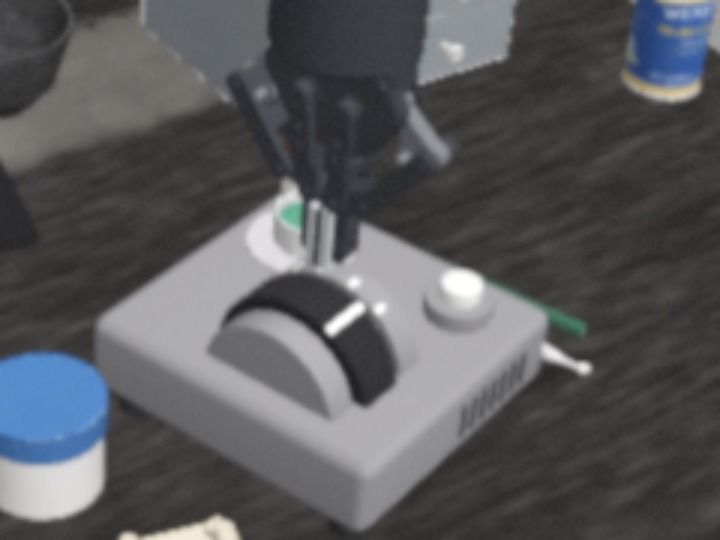

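View pics/w3.png

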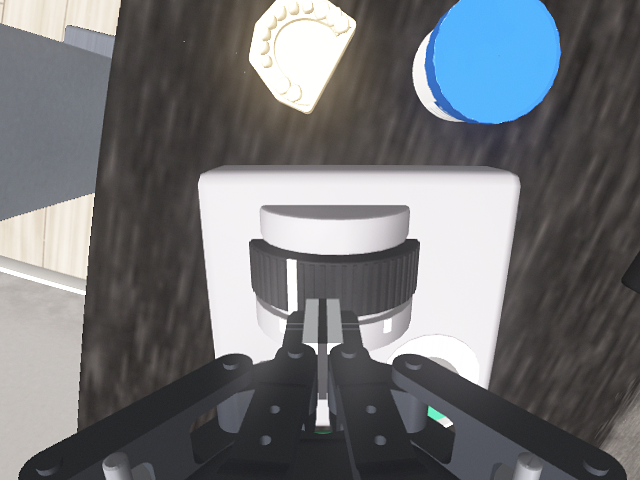

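```bash
python3 -m creep '[[[0.15,0,0],0,1],[[0.23,0,0],0,1],[[0.23,0,0],0,1]]'; python3 -m creep '[[[0.01,0,0],0,1],[[0.02,0,0],0,1],[[0.03,0,0],0,1],[[0.03,0,0],0,1]]';  python3 -m creep '[[[0.01,0,0],0,1],[[0.015,0,0],0,1],[[0.015,0,0],0,1]]'
python3 - <<'E'
from h import *
cv2.imwrite('pics/w4.png',cams.get_image('wrist')[150:400,200:500])
E
```

```text
clock: 3.55
eef_pos: [500.2, 22.8, 108.8]
tool_rot: [1.987, 1.57, 0.693]
force: [-1.1, 0.6, 0.3]
width: -0.4
clock: 3.95
eef_pos: [500.5, 22.7, 105.7]
tool_rot: [1.419, 1.57, 0.124]
force: [-0.2, -0.4, 3.4]
width: 0.1
clock: 4.25
eef_pos: [500.4, 22.7, 104.0]
tool_rot: [1.409, 1.57, 0.115]
force: [0.2, 0.7, 5.3]
width: -0.1
```

View pics/w4.png

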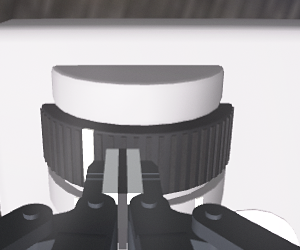

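Contact force is 5.3 N, about 2.5 mm down. Rolling now.

```bash
python3 -m creep '[[[0,0.02,-0.01],0,1],[[0,0.04,-0.01],0,1],[[0,0.06,-0.01],0,1],[[0,0.08,-0.01],0,1],[[0,0.1,-0.01],0,1],[[0,0.12,-0.01],0,1],[[0,0.14,-0.01],0,1],[[0,0.14,-0.01],0,1]]'
python3 - <<'E'
from h import *
cv2.imwrite('pics/w5.png',cams.get_image('wrist')[150:400,200:500])
E
```

```text
clock: 5.1
eef_pos: [512.8, 26.6, 103.7]
tool_rot: [-1.136, 1.569, -2.432]
force: [-1.3, -1.9, 5.7]
width: 0.2
```

View pics/w5.png

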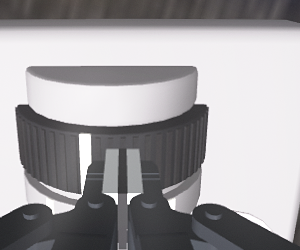

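The bar moved with the finger, by about one detent. I'll lift, re-place the fingertip and check.

```bash
python3 -m creep '[[[-0.04,0,0],0,1],[[-0.15,0,0],0,1],[[-0.15,0,0],0,1],[[-0.15,0,0],0,1]]'; python3 -m creep '[[[0,-0.2,0],0,1],[[0,-0.2,0],0,1],[[0,-0.2,0],0,1]]'
python3 - <<'E'
from h import *
s,R=tool();d=R.T@(np.array([506.9,26.4,106])-s['eef_pos']); print('wheel top in tool',d,s['force'])
c=cams.get_calibration('wrist');im=cams.get_image('wrist')
cv2.imwrite('pics/w6.png',im[150:400,200:500])
C=[531.06,-4.04];yaw=.277
A=lambda t,y,r:(-15+r*np.sin(t),y,56+r*np.cos(t))
for t in (-.6,-.4,-.2,0,.2,.6): print(t,proj('wrist',heater(C,yaw,[A(t,46,50),A(t,36,50),A(t,12,49)]),c).round(1).tolist())
E
```

```text
clock: 5.55
eef_pos: [513.4, 28.1, 119.1]
tool_rot: [2.155, 1.57, 0.861]
force: [0.8, -0.8, -0.1]
width: -0.2
clock: 5.85
eef_pos: [494.2, 22.3, 118.8]
tool_rot: [2.51, 1.571, 1.216]
force: [0.8, -0.0, 0.1]
width: -0.1
wheel top in tool [12.76319365 13.33035035 -0.47253771] [ 0.82797941 -0.00971684  0.11043249]
-0.6 [[291.6, 277.9], [292.1, 297.3], [294.7, 340.3]]
-0.4 [[309.9, 281.8], [310.1, 301.6], [311.5, 345.3]]
-0.2 [[330.9, 284.3], [330.7, 304.4], [330.8, 348.6]]
0 [[353.1, 285.1], [352.5, 305.3], [351.1, 349.6]]
0.2 [[374.9, 284.2], [373.9, 304.3], [371.1, 348.4]]
0.6 [[411.3, 277.7], [409.8, 297.0], [404.8, 339.9]]
```

View pics/w6.png

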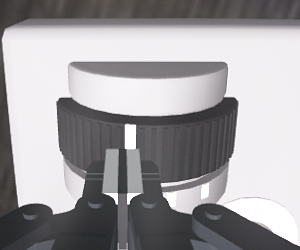

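The bar is at column 330.5, which matches dial -0.20 (tick 2). Now the second stroke.

```bash
python3 -m creep '[[[0.08,0.03,0],0,1],[[0.12,0.03,0],0,1],[[0.135,0.03,0],0,1],[[0.147,0.03,0],0,1],[[0.147,0.03,0],0,1],[[0.147,0.03,0],0,1]]'; python3 -m creep '[[[0,0.02,0],0,1],[[0,0.04,0],0,1],[[0,0.06,0],0,1],[[0,0.08,0],0,1],[[0,0.1,0],0,1],[[0,0.12,0],0,1],[[0,0.14,0],0,1],[[0,0.16,0],0,1],[[0,0.18,0],0,1],[[0,0.18,0],0,1]]'
python3 - <<'E'
from h import *
c=cams.get_calibration('wrist');cv2.imwrite('pics/w7.png',cams.get_image('wrist')[150:400,200:500])
C=[531.06,-4.04];yaw=.277
A=lambda t,y,r:(-15+r*np.sin(t),y,56-2+r*np.cos(t))
for t in (-.2,0,.1,.2,.4): print(t,(proj('wrist',heater(C,yaw,[A(t,46,50)]),c)-[200,150]).round(1).tolist())
E
```

```text
clock: 6.5
eef_pos: [497.5, 23.1, 104.4]
tool_rot: [1.575, 1.57, 0.281]
force: [1.1, 2.3, 4.3]
width: 0.4
clock: 7.5
eef_pos: [515.1, 28.1, 104.2]
tool_rot: [1.452, 1.569, 0.158]
force: [0.7, 1.7, 4.5]
width: 0.2
-0.2 [[79.7, 145.6]]
0 [[103.3, 146.7]]
0.1 [[115.3, 146.4]]
0.2 [[127.1, 145.6]]
0.4 [[149.4, 142.7]]
```

View pics/w7.png

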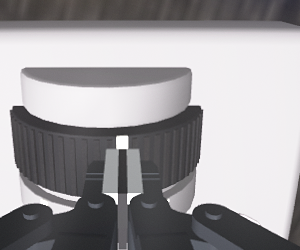

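The bar is at about 0.16, past the halfway point, so I'll lift and let it click in. Then I'll move toward the button and look.

```bash
python3 -m creep '[[[-0.05,0,0],0,1],[[-0.3,0,0],0,1],[[-0.7,0,0],0,1],[[-0.7,-0.2,0.4],0,1],[[-0.7,-0.45,0.86],0,1],[[-0.7,-0.45,0.86],0,1],[[-0.7,-0.45,0.86],0,1],[[-0.7,-0.45,0.86],0,1]]'
python3 - <<'E'
from h import *
s,R=tool();print(s['eef_pos'],s['force'])
c=cams.get_calibration('wrist');im=cams.get_image('wrist');cv2.imwrite('pics/w8.png',im);np.save('c8.npy',c,allow_pickle=True)
t=cams.get_image('top');cv2.imwrite('pics/t8.png',cv2.resize(t[180:340,260:420],None,fx=3.5,fy=3.5))
sc=cams.get_image('scene');cv2.imwrite('pics/s8.png',sc)
C=[531.06,-4.04];yaw=.277
A=lambda t,y,r:(-15+r*np.sin(t),y,56+r*np.cos(t))
for t in (0,.1,.2,.3,.6): print(t,(proj('wrist',heater(C,yaw,[A(t,46,50),A(t,26,50),A(t,12,49)]),c)).round(1).tolist())
E
```

```text
clock: 8.35
eef_pos: [494.1, -66.2, 173.8]
tool_rot: [-2.477, 1.569, 2.512]
force: [-0.7, 0.6, 0.3]
width: 0.1
[494.09882314 -66.23468934 173.7670488 ] [-0.68379272  0.55645786  0.27591213]
0 [[394.6, 94.7], [392.9, 133.6], [391.3, 159.7]]
0.1 [[403.8, 94.9], [401.9, 133.7], [400.0, 159.7]]
0.2 [[412.8, 95.2], [410.7, 133.8], [408.4, 159.7]]
0.3 [[421.2, 95.5], [418.9, 133.9], [416.3, 159.6]]
0.6 [[442.3, 97.0], [439.6, 134.1], [436.3, 159.0]]
```

View pics/w8.png

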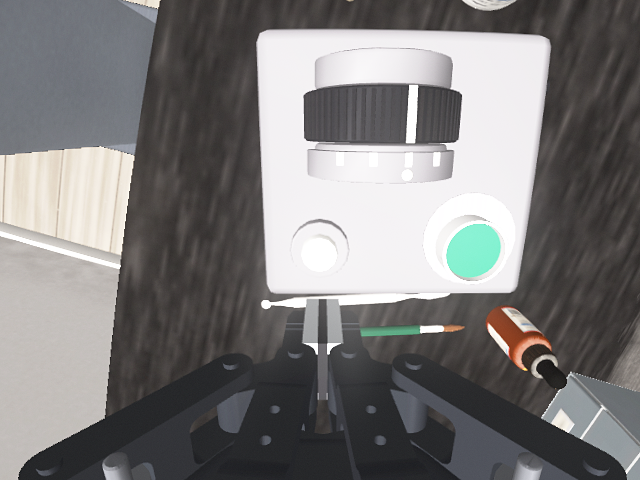

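View pics/t8.png

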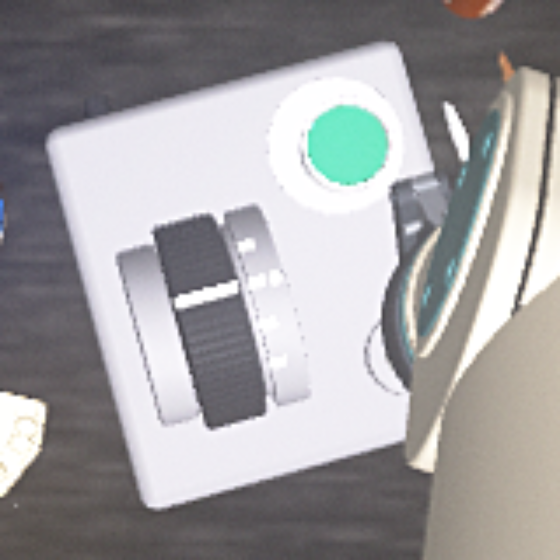

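The bar is at column 412, in line with tick 3 and its stud at (407,175), so the dial is at +0.20. Now I'll locate the button.

```bash
python3 - <<'E'
from h import *
c2=np.load('c2.npy',allow_pickle=True).item();c8=np.load('c8.npy',allow_pickle=True).item()
def cen(f,x0,x1,y0,y1):
    im=cv2.imread(f)[y0:y1,x0:x1].min(2); m=(im>=253).astype('uint8')
    n,l,st,ce=cv2.connectedComponentsWithStats(m); i=1+np.argmax(st[1:,4]); print(f,ce[i]+[x0,y0],st[i]); return ce[i]+[x0,y0]
p2=cen('pics/w2.png',300,360,210,270);p8=cen('pics/w8.png',285,355,215,285)
pt=(260+(470-1.5)/4,180+(402-1.5)/4); ps=(270+(535-1.5)/4,180+(172)/4)
for z in (70,74,76,78,80,84): print(z,ray('wrist',[p2],z,c2)[0,:2].round(1),ray('wrist',[p8],z,c8)[0,:2].round(1),ray('top',[pt],z)[0,:2].round(1),ray('scene',[ps],z)[0,:2].round(1))
print(heater([531.06,-4.04],.277,[(-55,-50,0)]))
s,R=tool();print(R.T@(np.array([491.9,-67.2,76])-s['eef_pos']))
E
```

```text
pics/w2.png [329.27662957 244.3736089 ] [ 15  21  30  28 629]
pics/w8.png [318.63558414 254.49839228] [ 16  23  36  34 933]
70 [492.7 -71.5] [492.4 -72. ] [493.5 -70.6] [509.1 -84.2]
74 [492.3 -70.3] [492.1 -70.7] [493.3 -70.1] [505.3 -80.3]
76 [492.1 -69.8] [492.  -70.1] [493.2 -69.8] [503.4 -78.4]
78 [491.9 -69.2] [491.8 -69.4] [493.2 -69.6] [501.5 -76.4]
80 [491.7 -68.6] [491.6 -68.8] [493.1 -69.3] [499.6 -74.5]
84 [491.3 -67.5] [491.3 -67.5] [492.9 -68.8] [495.8 -70.6]
[[491.83015229 -67.17492733   0.        ]]
[97.82455562 -2.87666     0.83437478]
```

```bash
python3 -m creep '[[[0.3,-0.027,0.02],0,1],[[0.6,-0.027,0.02],0,1],[[0.8,-0.027,0.02],0,1],[[0.8,-0.027,0.02],0,1]]'; python3 -m creep '[[[0.02,0,0],0,1],[[0.04,0,0],0,1],[[0.06,0,0],0,1],[[0.06,0,0],0,1]]'; python3 -m creep '[[[0.01,0,0],0,1],[[0.02,0,0],0,1],[[0.03,0,0],0,1],[[0.03,0,0],0,1]]'
python3 - <<'E'
from h import *
cv2.imwrite('pics/w9.png',cams.get_image('wrist'))
cv2.imwrite('pics/s9.png',cv2.resize(cams.get_image('scene')[150:290,320:470],None,fx=4,fy=4))
E
```

```text
clock: 8.9
eef_pos: [490.5, -68.5, 91.8]
tool_rot: [-2.025, 1.565, 2.965]
force: [-0.3, -0.3, -0.6]
width: -0.2
clock: 9.3
eef_pos: [492.7, -69.8, 88.6]
tool_rot: [1.287, 1.57, -0.008]
force: [-1.0, -0.5, 0.1]
width: 0.0
clock: 9.7
eef_pos: [492.5, -69.9, 85.2]
tool_rot: [1.4, 1.57, 0.106]
force: [-0.0, -0.1, 2.3]
width: -0.1
```

View pics/s9.png

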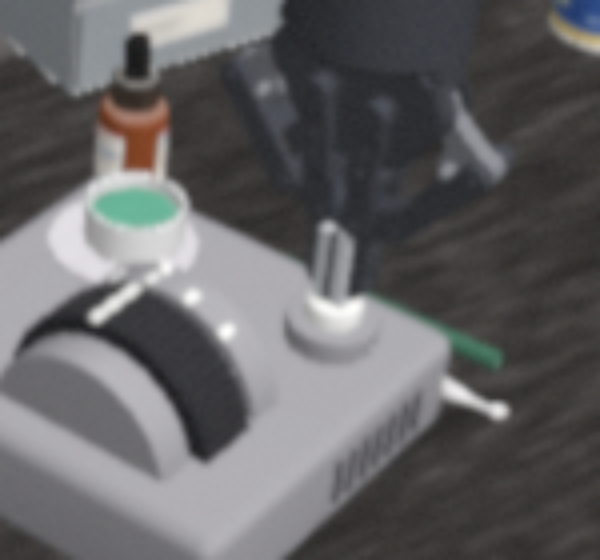

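View pics/w9.png

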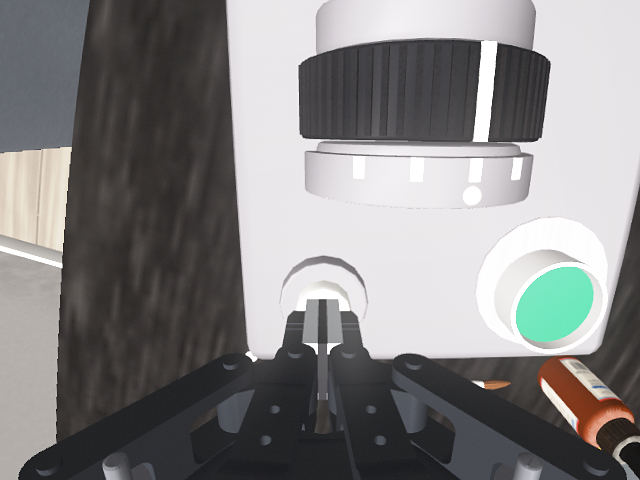

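The fingertip is on the button: force is 2.3 N at z 85.2. Next I'll press in small steps.

```bash
python3 -m creep '[[[0.01,0,0],0,1],[[0.02,0,0],0,1],[[0.03,0,0],0,1],[[0.03,0,0],0,1]]'; python3 -m creep '[[[0.007,0,0],0,1],[[0.015,0,0],0,1],[[0.015,0,0],0,1]]'; python3 -m creep '[[[0.007,0,0],0,1],[[0.01,0,0],0,1],[[0.01,0,0],0,1]]'
```

```text
clock: 10.2
eef_pos: [492.5, -69.9, 82.1]
tool_rot: [1.225, 1.571, -0.07]
force: [-0.1, -1.0, 2.6]
width: -0.2
clock: 10.5
eef_pos: [492.5, -69.9, 80.6]
tool_rot: [1.233, 1.57, -0.062]
force: [0.3, 0.1, 4.5]
width: 0.1
clock: 10.8
eef_pos: [492.5, -69.9, 80.0]
tool_rot: [1.522, 1.57, 0.227]
force: [-0.9, 0.7, 8.7]
width: 0.0
```

Force rose to 8.7 N and the fingertip stopped moving down at z 80. That is past the 5 N full-travel force, so the button is fully in. Releasing and backing away.

```bash
python3 -m creep '[[[0,0,0],0,1],[[-0.02,0,0],0,1],[[-0.06,0,0],0,1],[[-0.15,0,0],0,1],[[-0.5,0,0],0,1],[[-0.95,0,0],0,1],[[-0.95,0,0],0,1],[[-0.95,0,0],0,1]]';python3 -m creep '[[[0,0,0.4],0,1],[[0,0,0.5],0,1],[[0,0,0.5],0,1],[[0,0,0.5],0,1],[[0,0,0.5],0,1]]'
python3 - <<'E'
from h import *
s,R=tool();print(s['eef_pos'],s['force'])
cv2.imwrite('pics/w10.png',cams.get_image('wrist'))
cv2.imwrite('pics/s10.png',cv2.resize(cams.get_image('scene')[150:350,230:470],None,fx=3,fy=3))
E
```

```text
clock: 11.6
eef_pos: [492.5, -69.7, 175.7]
tool_rot: [1.382, 1.569, 0.087]
force: [-0.3, 0.4, -0.7]
width: -0.0
clock: 12.1
eef_pos: [505.1, -116.5, 173.9]
tool_rot: [-2.411, 1.568, 2.579]
force: [-0.2, -0.3, 0.8]
width: 0.2
[ 505.14933242 -116.51580387  173.90592299] [-0.23399602 -0.26951144  0.82422304]
```

View pics/s10.png

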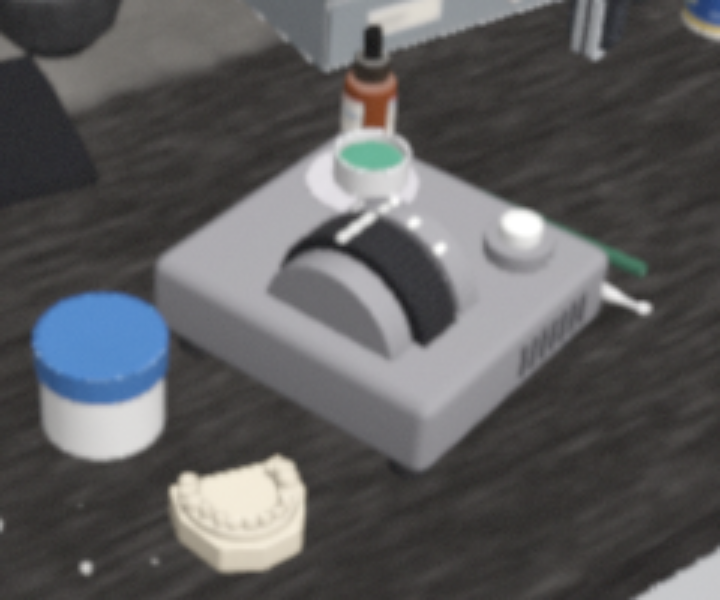

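View pics/w10.png

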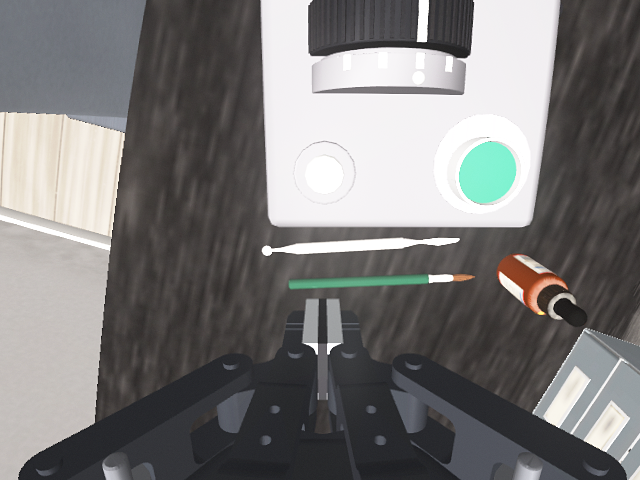

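The bar lines up with tick 3 and its stud at (419,77). The button is back up at (324,174), and the pot and tools are undisturbed. Handing in.

```bash
python3 -c "
from cell import order; print(order.finish_job())"
```

```text
the job is handed in; nothing more can be done
None
```

The thermostat wheel is at the third tick, the one with the stud. After that I pressed the start button all the way in and it came back up. I handed the job in at about 12 s of the 42 s allowed.

- **Wheel:** It started almost balanced between the first two ticks, at about -0.45 rad. I rolled it back with the closed fingertip in two strokes, pressing with about 4 to 6 N. The wrist camera showed it settle at -0.20 after the first stroke and +0.20 after the second.
- **Button:** The force rose gently to 4.5 N, then jumped to 8.7 N within 0.6 mm at z 80. I take that as the end stop; it fits about 6 mm of travel, but I had no direct reading of the button's position.
- **Last pictures:** The index bar lines up with the stud's tick, and the button is up. The pot, carver, brush, dropper, tub and model look unmoved. The robot was clear of everything, with only noise (under 1 N) on the force reading.
- **Disagreements:** My first estimate of the heater's position from the top camera was about 2 mm off the wrist camera's. I corrected for that before touching the wheel. The scene camera's estimate of the button was several mm off, so I didn't use it.

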